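# Find the hold-down block that still grips

## Task

Three look-alike hold-down blocks stand under the bench lamp, but only one still has a sole that grips. Drag all three out along the mat to either side of the bar, without lifting them, until each stands fully clear of the lamp's bar, and feel which drags hardest; then set that one down flat in the middle of the sloping rest, where it must stay put when let go (not dropped, and a slick one must not be let slide down it), and leave the other two standing on the mat clear of the lamp. Do not disturb the rest of the bench.

Things in the scene. Friction and masses are not known exactly. Their poses are not given: they have to be found in the camera images.
- block_a: hold-down block, 0.74 kg: dark steel body 78 (x) x 54 (y) mm on a thin black rubber sole, top at 25 mm; on its middle an upright steel grip fin 36 mm long (x), 12 mm thick (y), from 25 to 66 mm above the sole. Origin: centre of the underside, z up. At first it stands on the mat under the lamp's bar, its x within 0.2 rad of the lamp's x
- block_b: hold-down block, looks just like block_a. For all three: the sound sole resists a slow drag along the mat with about 4.5 to 7 N, a worn, slick one with 1.5 to 2.5 N; a hand that presses down on the block raises this in proportion to the load, lifting lowers it: compare them. Soles cannot be told apart by eye; the names tell nothing. Origin: centre of the underside
- block_c: hold-down block, looks just like block_a; sound or worn is found only by dragging. Origin: centre of the underside
- lamp: fixed bench lamp: a white bar 500 mm long (y), 45 mm deep (x), 200 to 230 mm above the mat, on two 18 mm posts at y = -230 and +230 mm. Origin on the mat below the bar's middle; -x looks towards the robot. The bar hangs right over the blocks: reach in under it from the near or far side, the tool's top leaning out to that side, about 40 degrees from vertical
- slope: the fixed sloping rest's bare aluminium plate, 150 (x) x 130 (y) mm, 6 mm thick, beside the lamp, left or right. Origin: centre of its top face, 43 mm above the mat. z is normal to the face, x points uphill, away from the robot: the face rises 24 degrees along x (pitch about -0.42 rad), y is level. A sound block stays on it, a slick one slides down
- bin: fixed grey parts bin with six compartments, 110 x 120 mm, 50 mm high, on the other side from the sloping rest; not used. Origin at the centre of its underside
- vial: small amber jar with a black cap, 22 mm across, 32 mm high, standing in the gap between two blocks; leave it alone. Origin at the centre of its underside
- heatsink: small finned aluminium heat sink, 24 x 18 mm, 20 mm high, in the other gap between blocks; leave it alone. Origin at the centre of its underside
- spool: grey solder spool, 64 mm across, 50 mm high, at the left behind the lamp's end; leave it alone. Origin at the centre of its underside
Mind the look-alikes: they are no part of the job. Leave any blue or red look-alike of the block_a alone.

How it is judged:
On the way, in this order (a step that is already met when the one before it is completed fails the run):
1. all three blocks have been dragged out and stand on the mat, clear of the lamp's bar ((x of block_a in the frame of lamp below -0.064 m or x of block_a in the frame of lamp above 0.064 m) and height (world z) of each of block_a, block_b, block_c below 0.004 m and angle between each of block_a, block_b, block_c's own z axis and vertical below 0.06 rad and (x of block_b in the frame of lamp below -0.064 m or x of block_b in the frame of lamp above 0.064 m) and (x of block_c in the frame of lamp below -0.064 m or x of block_c in the frame of lamp above 0.064 m)), for 0.1 s.
2. one block lies flat on the sloping rest, let go, and stays there ((((x of block_a in the frame of slope between -0.035 and 0.035 m and y of block_a in the frame of slope between -0.04 and 0.04 m and z of block_a in the frame of slope between -0.005 and 0.005 m and angle between the z axis of block_a and the z axis of slope, either way round below 0.08 rad and linear speed of block_a below 0.01 m/s) and contact force between block_a and the fingers below 0.3 N) or ((x of block_b in the frame of slope between -0.035 and 0.035 m and y of block_b in the frame of slope between -0.04 and 0.04 m and z of block_b in the frame of slope between -0.005 and 0.005 m and angle between the z axis of block_b and the z axis of slope, either way round below 0.08 rad and linear speed of block_b below 0.01 m/s) and contact force between block_b and the fingers below 0.3 N) or ((x of block_c in the frame of slope between -0.035 and 0.035 m and y of block_c in the frame of slope between -0.04 and 0.04 m and z of block_c in the frame of slope between -0.005 and 0.005 m and angle between the z axis of block_c and the z axis of slope, either way round below 0.08 rad and linear speed of block_c below 0.01 m/s) and contact force between block_c and the fingers below 0.3 N))), for 0.3 s.
At the end, for the whole second after the job is handed in: the gripping block lies flat (0.08 rad) and still on the sloping plate, its centre within 35 mm (along the slope) and 40 mm (across) of the plate's; the other two stand upright and still on the mat, centres at least 64 mm off the middle line of the lamp's bar ((((x of block_a in the frame of slope between -0.035 and 0.035 m and y of block_a in the frame of slope between -0.04 and 0.04 m and z of block_a in the frame of slope between -0.005 and 0.005 m and angle between the z axis of block_a and the z axis of slope, either way round below 0.08 rad and linear speed of block_a below 0.01 m/s) and ((x of block_b in the frame of lamp below -0.064 m or x of block_b in the frame of lamp above 0.064 m) and (height (world z) of block_b below 0.004 m and angle between block_b's own z axis and vertical below 0.06 rad) and linear speed of block_b below 0.02 m/s) and ((x of block_c in the frame of lamp below -0.064 m or x of block_c in the frame of lamp above 0.064 m) and (height (world z) of block_c below 0.004 m and angle between block_c's own z axis and vertical below 0.06 rad) and linear speed of block_c below 0.02 m/s)) or ((x of block_b in the frame of slope between -0.035 and 0.035 m and y of block_b in the frame of slope between -0.04 and 0.04 m and z of block_b in the frame of slope between -0.005 and 0.005 m and angle between the z axis of block_b and the z axis of slope, either way round below 0.08 rad and linear speed of block_b below 0.01 m/s) and ((x of block_a in the frame of lamp below -0.064 m or x of block_a in the frame of lamp above 0.064 m) and (height (world z) of block_a below 0.004 m and angle between block_a's own z axis and vertical below 0.06 rad) and linear speed of block_a below 0.02 m/s) and ((x of block_c in the frame of lamp below -0.064 m or x of block_c in the frame of lamp above 0.064 m) and (height (world z) of block_c below 0.004 m and angle between block_c's own z axis and vertical below 0.06 rad) and linear speed of block_c below 0.02 m/s)) or ((x of block_c in the frame of slope between -0.035 and 0.035 m and y of block_c in the frame of slope between -0.04 and 0.04 m and z of block_c in the frame of slope between -0.005 and 0.005 m and angle between the z axis of block_c and the z axis of slope, either way round below 0.08 rad and linear speed of block_c below 0.01 m/s) and ((x of block_a in the frame of lamp below -0.064 m or x of block_a in the frame of lamp above 0.064 m) and (height (world z) of block_a below 0.004 m and angle between block_a's own z axis and vertical below 0.06 rad) and linear speed of block_a below 0.02 m/s) and ((x of block_b in the frame of lamp below -0.064 m or x of block_b in the frame of lamp above 0.064 m) and (height (world z) of block_b below 0.004 m and angle between block_b's own z axis and vertical below 0.06 rad) and linear speed of block_b below 0.02 m/s)))); the robot touches nothing.
It fails at once if a block is lifted more than 15 mm before it is clear of the lamp ((height (world z) of block_a between 0.015 and 0.19 m and x of block_a in the frame of lamp between -0.05 and 0.05 m and y of block_a in the frame of lamp between -0.2 and 0.2 m) or (height (world z) of block_b between 0.015 and 0.19 m and x of block_b in the frame of lamp between -0.05 and 0.05 m and y of block_b in the frame of lamp between -0.2 and 0.2 m) or (height (world z) of block_c between 0.015 and 0.19 m and x of block_c in the frame of lamp between -0.05 and 0.05 m and y of block_c in the frame of lamp between -0.2 and 0.2 m)).
It fails at once if a block is dropped: falling at over 0.4 m/s out of the fingers, more than 15 mm up ((height (world z) of block_a above 0.015 m and contact force between block_a and the fingers below 0.3 N and linear speed of block_a above 0.4 m/s) or (height (world z) of block_b above 0.015 m and contact force between block_b and the fingers below 0.3 N and linear speed of block_b above 0.4 m/s) or (height (world z) of block_c above 0.015 m and contact force between block_c and the fingers below 0.3 N and linear speed of block_c above 0.4 m/s)).
It fails at once if a block that was let go slides down to the lower edge of the sloping rest ((x of block_a in the frame of slope between -0.11 and -0.05 m and y of block_a in the frame of slope between -0.08 and 0.08 m and z of block_a in the frame of slope between -0.02 and 0.02 m and height (world z) of block_a above 0.006 m and contact force between block_a and the fingers below 0.3 N) or (x of block_b in the frame of slope between -0.11 and -0.05 m and y of block_b in the frame of slope between -0.08 and 0.08 m and z of block_b in the frame of slope between -0.02 and 0.02 m and height (world z) of block_b above 0.006 m and contact force between block_b and the fingers below 0.3 N) or (x of block_c in the frame of slope between -0.11 and -0.05 m and y of block_c in the frame of slope between -0.08 and 0.08 m and z of block_c in the frame of slope between -0.02 and 0.02 m and height (world z) of block_c above 0.006 m and contact force between block_c and the fingers below 0.3 N)).
It fails at once if a bystander is moved more than 25 mm (distance of any of vial, heatsink, spool from where it was at the start of the episode above 0.025 m).
It also fails if it takes over 72 s, if anything falls off the work surface, if the arm or the gripper's body presses on something with over 40 N, if the wrist force passes 120 N, or if a joint passes its speed limit or range.

## Robot

A 6-joint arm with a two-finger parallel gripper is mounted at the origin on the work surface. World frame = base frame: x ahead of the robot, y to its left, z up, the work surface at z = 0. Lengths are in m, angles in rad, forces in N, time in s.
With the tool pointing down it reaches from about 0.35 to 0.975 m from the base axis. Payload 4.9 kg.
Tool frame: the origin (TCP) lies between the finger pads; the fingertips stand 25 mm ahead of it and the grasp point (between the pads) lies 6 mm ahead of it; z points along the fingers, y is the line along which they close (so a half turn about z gives the same grasp; the last joint's range is limited). The gripper opens to 85 mm and grips with 20 to 120 N. Pads are 22 mm wide; open, the fingers measure 114 mm over their backs; the gripper's body (76 mm by 85 mm) begins 54 mm behind the grasp point. The pads swing forward as they close: fully open they stand 13 mm farther back than shut.
Start: joints at [-1.434, 0.053, 1.613, -0, 1.476, -0.119], TCP at [0.158, -0.605, 0.256] pointing down, gripper open.
Joint ranges: [-3.01, 3.01], [-1.01, 2.22], [0.06, 2.58], [-1.02, 4.17], [0.09, 2.62], [-3.14, 3.14]. Speed limits (rad/s): [2.57, 2.57, 3.14, 3.14, 3.14, 3.14].

## Interface

Orientations are given as a unit quaternion [w, x, y, z].
In Python, from plant import manip gives the robot as it stands.
- The arm moves only by the shell command python3 -m inch 'ROWS'. ROWS is JSON, a list of rows, each a list of 3 entries, a list of its own where there are three numbers: the shift along the tool's x, y, z in m, then the turn, a rotation vector about the tool's x, y, z in rad, then the opening, from 0 (shut) to 1 (fully open). A call has 1 to 8 rows; each row shifts and turns the commanded pose from where the row before left it, along the tool's axes as they then stand; what a row does not reach is not made up. A row lasts 1/10 s, in which the tool goes at most 50 mm and 8.59 degrees, less where a joint would pass 70% of its speed; a pose out of reach is approached as far as the arm can. A call with a gripper value outside its range is refused whole. The fingers move at their own pace and stop on an object; the grip force is fixed at half the most. Time passes only in rows, so rows that do not move let the fingers close. It gives the time, the measured TCP pose, the force, the opening and the grip force at its end, in the units of the state.
- manip.state(): the state, without advancing time (a new reading comes with each control period).
- manip.grab_frame(name): name is "side" or "top"; returns (picture, depth): 420x560x3 uint8, red, green, blue; 420x560 float32, m along the optical axis (not along the pixel's ray), 0 where there is no reading.
- manip.camera_params(name): a dict with "camera_matrix" (3x3 intrinsics, pixels), "k1" (the pictures are not rectified: a ray, as slopes to the right and down, at radius r is drawn at 1 + k1 r^2 times it, then the intrinsics apply), "rvec" (rotation vector, rad) and "tvec" (3), from world to camera coordinates, as OpenCV has them. Camera axes: x right, y down, z forward; pixel columns grow to the right and rows downward; lengths in m; the calibration is good to about 2 mm. A picture is of the moment at which its call begins. camera_params takes no time and is no camera call.
- manip.job_done(): hands the job in; it is judged then, once.
Trained networks look in the newest picture that a camera, given by its name, has taken for a name from the list of things; names that differ only in an ending like _2 or _b are one class to them, and where a whole thing is asked for, a point or a joint stands for the part that bears it (a point fixed in the world has none). Each returns a list of dicts, best first, with "score" (0 to 1); they miss things now and then, are a little off and sometimes report something else, mostly with a low value. They report only what shows in the picture. A call takes as long as a camera call. They do not tell look-alikes from the thing itself.
- manip.look_for(camera, label): "point" ([x, y, z] in m, in world coordinates, good to about 4 mm: the middle of the surface that is visible of it).
The state is a dict: "time": time; "joint_pos": joint angles; "joint_vel": joint speeds; "joint_efforts": joint torques, N m; "tool_pos": TCP position; "tool_rot": TCP orientation; "contact_force": force on the tool from outside, world axes, zero at the start; "ft_torque": the same for the moment, N m; "gripper_width": opening from 0.0 (shut) to 1.0 (fully open); "grasp_force": force on a finger pad.
Only numpy, scipy, OpenCV 4.12 (cv2) and the standard library are available. Lean on these libraries where they do the work, as an engineer would, in place of code of your own. Each camera call takes 0.05 s, during which the arm holds its last target. There are 200 camera calls.

## Working session

There is one attempt and no reset: what is moved stays moved. The work goes in short steps, Python scripts to look and compute and a shell command to move; the robot and the scene stay as the last step left them, time stands still between calls to the robot, and variables do not carry over. Pictures are saved under pics/ and viewed, at most 10 in all, crops included, and the job is handed in when it is done.

```bash
ls; mkdir -p pics; cat > h.py <<'E'
import numpy as np, cv2
from plant import manip
from scipy.spatial.transform import Rotation as R
def cloud(name):
    img,d=manip.grab_frame(name); p=manip.camera_params(name)
    K=np.array(p["camera_matrix"]);k1=p["k1"]
    v,u=np.mgrid[0:420,0:560].astype(float)
    xy=cv2.undistortPoints(np.stack([u.ravel(),v.ravel()],1)[:,None],K,np.array([k1,0,0,0.]))[:,0]
    c=np.c_[xy,np.ones(len(xy))]*d.reshape(-1,1)
    Rm=cv2.Rodrigues(np.array(p["rvec"],float))[0]
    w=(c-np.array(p["tvec"]).ravel())@Rm
    w[d.ravel()==0]=np.nan
    return img,w.reshape(420,560,3)
E
python3 - <<'E'
from h import *
for n in("top","side"):
    img,w=cloud(n); cv2.imwrite(f"pics/{n}0.png",img[:,:,::-1]); np.save(n+"0.npy",w)
    for l in("block_a","lamp","slope","bin","vial","heatsink","spool"):
        print(n,l,[(np.round(r["point"],3).tolist(),round(r["score"],2)) for r in manip.look_for(n,l)])
print(manip.state())
E
```

```text
pics
top block_a [([0.562, -0.118, 0.023], 0.96), ([0.46, -0.03, 0.026], 0.96), ([0.476, 0.118, 0.025], 0.92), ([0.583, 0.076, 0.028], 0.63), ([0.575, -0.028, 0.023], 0.63)]
top lamp [([0.584, -0.035, 0.229], 0.73)]
top slope [([0.55, -0.408, 0.043], 0.65), ([0.571, -0.088, 0.017], 0.17)]
top bin [([0.557, 0.337, 0.016], 0.73)]
top vial []
top heatsink [([0.569, -0.085, 0.017], 0.62)]
top spool [([0.726, 0.223, 0.048], 0.94), ([0.554, -0.408, 0.044], 0.7)]
side block_a [([0.589, 0.085, 0.027], 0.94), ([0.482, 0.137, 0.03], 0.73), ([0.578, -0.02, 0.023], 0.59), ([0.468, -0.014, 0.027], 0.55), ([0.563, -0.123, 0.024], 0.51)]
side lamp [([0.596, 0.138, 0.228], 0.94)]
side slope [([0.53, -0.395, 0.031], 0.59)]
side bin [([0.558, 0.35, 0.032], 0.73)]
side vial []
side heatsink []
side spool [([0.731, 0.235, 0.049], 0.93)]
{'time': 0.8, 'joint_pos': array([-1.43397602e+00,  5.26397660e-02,  1.61286133e+00, -1.12813032e-05,
        1.47597100e+00, -1.18981040e-01]), 'joint_vel': array([ 0.00069197,  0.00099135, -0.0012642 , -0.00094683,  0.00051009,
        0.00134135]), 'joint_efforts': array([-3.15387442e-03, -3.93644357e+01, -3.70442426e+01, -3.03728684e-04,
        4.06520940e-04, -1.51876071e-05]), 'tool_pos': array([ 0.15814746, -0.60466359,  0.25636408]), 'tool_rot': array([ 6.03246298e-05,  9.91831783e-01,  1.27552775e-01, -5.07747842e-06]), 'contact_force': array([ 0.66152984,  0.52400866, -0.15751791]), 'ft_torque': array([ 0.01191377, -0.03810637,  0.03662355]), 'grasp_force': 0.0, 'gripper_width': 1.0033752778699778}
```

View pics/top0.png

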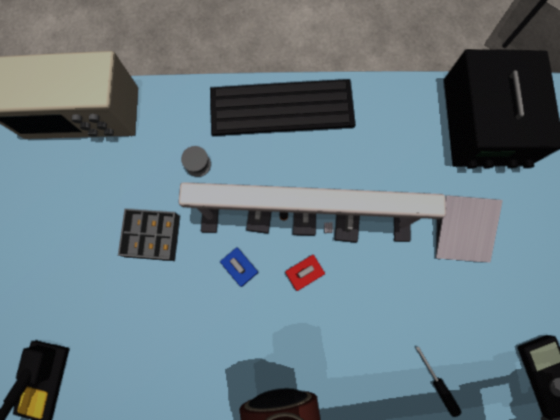

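View pics/side0.png

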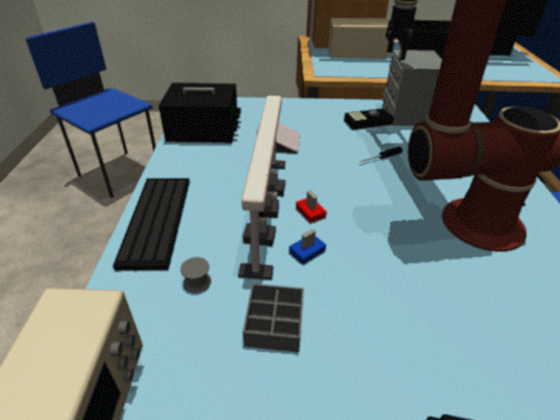

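The top view shows three dark blocks under the bar at px (259,219), (304,222), (347,228), with post feet at (209,220) and (402,230). The vial is at (284,215), the heat sink at (328,227), blue at (238,266), red at (305,272) and the slope at (468,228). In the side view the bar is at around (262,160), and red and blue stand on its near side.

```bash
python3 - <<'E'
from h import *
img=cv2.imread("pics/top0.png"); c=cv2.resize(img[175:300,170:510],None,fx=2.35,fy=2.35,interpolation=cv2.INTER_CUBIC)
im2=cv2.imread("pics/side0.png"); c2=cv2.resize(im2[120:300,200:350],None,fx=1.6,fy=1.6,interpolation=cv2.INTER_CUBIC)
o=np.zeros((c.shape[0]+c2.shape[0],800,3),np.uint8); o[:c.shape[0],:c.shape[1]]=c[:,:800]; o[c.shape[0]:,:c2.shape[1]]=c2
cv2.imwrite("pics/z.png",cv2.convertScaleAbs(o,alpha=1.5,beta=15))
I={n:cv2.imread(f"pics/{n}0.png") for n in("top","side")}
W={n:np.load(n+"0.npy") for n in("top","side")}
P=W["top"].reshape(-1,3)
b=P[(P[:,2]>.222)&(P[:,2]<.236)&(P[:,0]>.5)&(P[:,0]<.7)&(abs(P[:,1])<.4)]
r=cv2.minAreaRect(b[:,:2].astype(np.float32)); print("lamp",len(b),r,cv2.boxPoints(r).round(3).tolist())
s=P[(P[:,0]>.44)&(P[:,0]<.68)&(P[:,1]<-.3)&(P[:,1]>-.52)&(P[:,2]>.012)&(P[:,2]<.085)]
r=cv2.minAreaRect(s[:,:2].astype(np.float32)); A=np.c_[s[:,:2],np.ones(len(s))];k=np.linalg.lstsq(A,s[:,2],rcond=None)[0]
print("slope",r,cv2.boxPoints(r).round(3).tolist(),k,np.degrees(np.arctan(np.hypot(*k[:2]))))
for n in W:
  P=W[n].reshape(-1,3)
  hsv=cv2.cvtColor(I[n],cv2.COLOR_BGR2HSV).reshape(-1,3)
  for nm,y0,y1,x0,x1 in(("L",.03,.13,.51,.66),("M",-.075,.02,.5,.66),("R",-.175,-.075,.49,.66),("blue",.05,.19,.4,.53),("red",-.1,.05,.39,.53)):
    m=(P[:,0]>x0)&(P[:,0]<x1)&(P[:,1]>y0)&(P[:,1]<y1)
    t=P[m&(P[:,2]>.016)&(P[:,2]<.032)]; f=P[m&(P[:,2]>.055)&(P[:,2]<.075)]
    print(n,nm,len(t),len(f))
    for q in(t,f):
      if len(q)>4:
        r=cv2.minAreaRect(q[:,:2].astype(np.float32)); print("  ",np.round(r[0],3),np.round(r[1],3),round(r[2],1),"box",np.round(cv2.boxPoints(r),3).tolist(),"z",q[:,2].mean().round(4))
E
```

```text
lamp 6255 ((0.5893062949180603, -0.03375157713890076), (0.49907246232032776, 0.04642418771982193), 86.59451293945312) [[0.5509999990463257, -0.2809999883174896], [0.5979999899864197, -0.2840000092983246], [0.6269999742507935, 0.21400000154972076], [0.5809999704360962, 0.21699999272823334]]
slope ((0.55743408203125, -0.4080258309841156), (0.13220475614070892, 0.13939547538757324), 84.47266387939453) [[0.4819999933242798, -0.46700000762939453], [0.6200000047683716, -0.48100000619888306], [0.6330000162124634, -0.3490000069141388], [0.49399998784065247, -0.335999995470047]] [ 0.44210074 -0.04688482 -0.221953  ] 23.968967706964577
top L 448 51
   [0.559 0.087] [0.059 0.117] 72.5 box [[0.49399998784065247, 0.07699999958276749], [0.6060000061988831, 0.04100000113248825], [0.6240000128746033, 0.09799999743700027], [0.5120000243186951, 0.13300000131130219]] z 0.0259
   [0.593 0.078] [0.011 0.018] 81.3 box [[0.5830000042915344, 0.07400000095367432], [0.6010000109672546, 0.07100000232458115], [0.6029999852180481, 0.0820000022649765], [0.5839999914169312, 0.08500000089406967]] z 0.066
top M 463 
[... 3481 characters left out ...]

   [0.482 0.126] [0.036 0.013] 40.6 box [[0.46399998664855957, 0.11900000274181366], [0.47200000286102295, 0.10899999737739563], [0.49900001287460327, 0.13199999928474426], [0.4909999966621399, 0.1420000046491623]] z 0.0624
side red 326 64
   [ 0.466 -0.026] [0.056 0.077] 30.2 box [[0.4230000078678131, -0.007000000216066837], [0.4620000123977661, -0.07400000095367432], [0.5099999904632568, -0.04500000178813934], [0.47099998593330383, 0.020999999716877937]] z 0.0233
   [ 0.468 -0.026] [0.012 0.037] 31.8 box [[0.453000009059906, -0.014000000432133675], [0.4729999899864197, -0.04500000178813934], [0.4830000102519989, -0.039000000804662704], [0.46399998664855957, -0.00800000037997961]] z 0.0622
```

View pics/z.png

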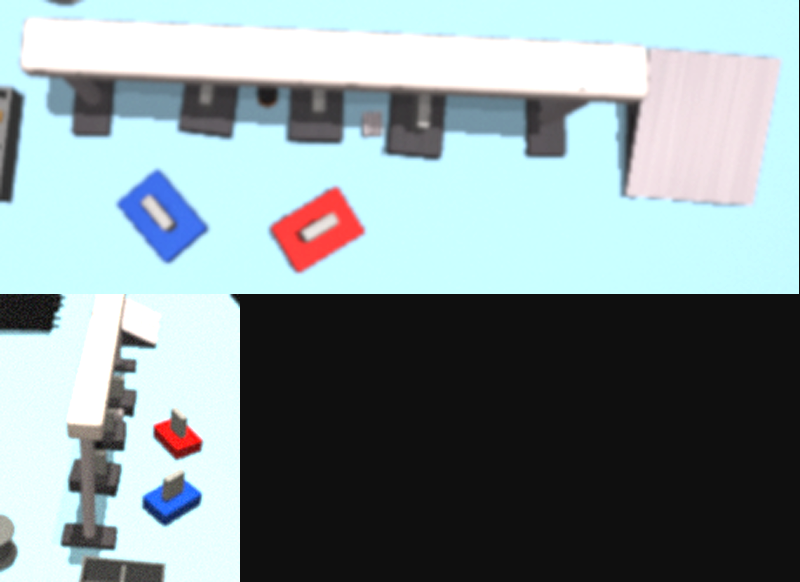

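```bash
cat >> h.py <<'E'
def rot(yaw,tilt):   # tilt>0: tool top leans to -x (near side)
    bx=np.array([np.cos(yaw),np.sin(yaw),0]); s,c=np.sin(tilt),np.cos(tilt); ez=np.array([0,0,1.])
    z=s*bx-c*ez; x=c*bx+s*ez
    return R.from_matrix(np.c_[x,np.cross(z,x),z])
def cur():
    s=manip.state(); q=s["tool_rot"]; return s["tool_pos"],R.from_quat([q[1],q[2],q[3],q[0]]),s
def plan(gp,yaw,tilt,n,back=0.,start=None):
    """print rows bringing grasp point (6 mm ahead of TCP) to gp, minus back along tool z"""
    p,r,s=cur() if start is None else (*start,None)
    q=rot(yaw,np.radians(tilt)); t=np.array(gp)-(.006+back)*q.as_matrix()[:,2]
    dv=(r.inv()*q).as_rotvec(); 
    for i in range(n):
        ri=r*R.from_rotvec(dv*i/n)
        print(np.round(ri.inv().apply((t-p)/n),4).tolist(),np.round(dv/n,4).tolist())
    return t,q
E
python3 - <<'E'
from h import *
e=plan((.36,-.26,.25),.0,0,8); print(); plan((.574,-.130,.052),-.105,40,8,back=.09,start=e)
E
```

```text
[0.0353, -0.0353, 0.0] [0.0, 0.0, 0.032]
[0.0342, -0.0364, 0.0] [0.0, 0.0, 0.032]
[0.033, -0.0375, 0.0] [0.0, 0.0, 0.032]
[0.0318, -0.0385, 0.0] [0.0, 0.0, 0.032]
[0.0305, -0.0395, 0.0] [0.0, 0.0, 0.032]
[0.0292, -0.0405, 0.0] [0.0, 0.0, 0.032]
[0.0279, -0.0414, 0.0] [0.0, 0.0, 0.032]
[0.0266, -0.0423, 0.0] [0.0, 0.0, 0.032]

[0.0191, -0.0171, 0.0163] [-0.0046, 0.0872, 0.0126]
[0.0174, -0.0174, 0.0178] [-0.0046, 0.0872, 0.0126]
[0.0155, -0.0177, 0.0192] [-0.0046, 0.0872, 0.0126]
[0.0136, -0.0179, 0.0204] [-0.0046, 0.0872, 0.0126]
[0.0115, -0.0182, 0.0214] [-0.0046, 0.0872, 0.0126]
[0.0094, -0.0184, 0.0222] [-0.0046, 0.0872, 0.0126]
[0.0072, -0.0186, 0.0228] [-0.0046, 0.0872, 0.0126]
[0.005, -0.0188, 0.0233] [-0.0046, 0.0872, 0.0126]
```

```bash
python3 -m inch '[[[0.035,-0.035,0],[0,0,0.032],0.35],[[0.034,-0.036,0],[0,0,0.032],0.35],[[0.033,-0.037,0],[0,0,0.032],0.35],[[0.032,-0.038,0],[0,0,0.032],0.35],[[0.03,-0.039,0],[0,0,0.032],0.35],[[0.029,-0.04,0],[0,0,0.032],0.35],[[0.028,-0.041,0],[0,0,0.032],0.35],[[0.027,-0.042,0],[0,0,0.032],0.35]]'
python3 - <<'E'
from h import *
plan((.574,-.130,.052),-.105,40,8,back=.09)
E
```

```text
time: 1.6
tool_pos: [0.3606, -0.2617, 0.2566]
tool_rot: [0.0, 1.0, -0.001, 0.0]
contact_force: [0.8, -0.7, -0.0]
gripper_width: 0.348
grasp_force: 0.0
[0.019, -0.0173, 0.0164] [-0.0044, 0.0871, 0.0124]
[0.0172, -0.0176, 0.0179] [-0.0044, 0.0871, 0.0124]
[0.0154, -0.0179, 0.0192] [-0.0044, 0.0871, 0.0124]
[0.0135, -0.0182, 0.0204] [-0.0044, 0.0871, 0.0124]
[0.0114, -0.0184, 0.0214] [-0.0044, 0.0871, 0.0124]
[0.0093, -0.0186, 0.0222] [-0.0044, 0.0871, 0.0124]
[0.0071, -0.0188, 0.0229] [-0.0044, 0.0871, 0.0124]
[0.0048, -0.019, 0.0233] [-0.0044, 0.0871, 0.0124]
```

```bash
python3 -m inch '[[[0.019,-0.017,0.016],[-0.004,0.087,0.012],0.35],[[0.017,-0.018,0.018],[-0.004,0.087,0.012],0.35],[[0.015,-0.018,0.019],[-0.004,0.087,0.012],0.35],[[0.0135,-0.018,0.020],[-0.004,0.087,0.012],0.35],[[0.0115,-0.018,0.021],[-0.004,0.087,0.012],0.35],[[0.009,-0.0185,0.022],[-0.004,0.087,0.012],0.35],[[0.007,-0.019,0.023],[-0.004,0.087,0.012],0.35],[[0.005,-0.019,0.0235],[-0.005,0.087,0.013],0.35]]'
python3 - <<'E'
from h import *
i,w=cloud("top"); P=w.reshape(-1,3)
for nm,y0,y1 in(("R",-.155,-.1),("M",-.055,0),("L",.05,.1)):
  f=P[(P[:,0]>.5)&(P[:,0]<.62)&(P[:,1]>y0)&(P[:,1]<y1)&(P[:,2]>.06)&(P[:,2]<.07)]
  print(nm,len(f),f.min(0).round(3) if len(f) else 0,f.max(0).round(3) if len(f) else 0)
plan((.574,-.130,.052),-.105,40,6)
E
```

```text
time: 2.4
tool_pos: [0.5112, -0.1245, 0.1267]
tool_rot: [0.017, 0.938, -0.048, 0.343]
contact_force: [0.5, 0.5, -1.3]
gripper_width: 0.351
grasp_force: 0.0
R 78 [ 0.559 -0.136  0.062] [ 0.589 -0.123  0.07 ]
M 52 [ 0.574 -0.034  0.06 ] [ 0.595 -0.023  0.07 ]
L 46 [0.583 0.071 0.061] [0.601 0.085 0.069]
[0.0011, 0.0005, 0.0148] [-0.0014, 0.0007, -0.0001]
[0.0011, 0.0005, 0.0148] [-0.0014, 0.0007, -0.0001]
[0.0011, 0.0004, 0.0148] [-0.0014, 0.0007, -0.0001]
[0.0011, 0.0004, 0.0148] [-0.0014, 0.0007, -0.0001]
[0.0011, 0.0004, 0.0148] [-0.0014, 0.0007, -0.0001]
[0.0011, 0.0004, 0.0148] [-0.0014, 0.0007, -0.0001]
```

```bash
python3 -m inch '[[[0.001,0.0005,0.015],[0,0,0],0.35],[[0.001,0.0005,0.015],[0,0,0],0.35],[[0.001,0.0005,0.015],[0,0,0],0.35],[[0.001,0.0005,0.015],[0,0,0],0.35],[[0.001,0.0005,0.015],[0,0,0],0.35],[[0.001,0.0005,0.013],[0,0,0],0.35],[[0,0,0],[0,0,0],0.35]]'
```

```text
time: 3.15
tool_pos: [0.5711, -0.1339, 0.0618]
tool_rot: [0.016, 0.939, -0.048, 0.34]
contact_force: [0.4, 0.0, -0.3]
gripper_width: 0.352
grasp_force: 0.0
```

```bash
python3 -m inch '[[[0,0,0],[0,0,0],0],[[0,0,0],[0,0,0],0],[[0,0,0],[0,0,0],0],[[0,0,0],[0,0,0],0],[[0,0,0],[0,0,0],0],[[0,0,0],[0,0,0],0]]'
```

```text
time: 3.75
tool_pos: [0.5705, -0.1333, 0.0626]
tool_rot: [0.015, 0.939, -0.047, 0.34]
contact_force: [-5.5, 4.3, 2.8]
gripper_width: 0.129
grasp_force: 61.1
```

```bash
python3 -m inch '[[[-0.0038,0,-0.0032],[0,0,0],0],[[-0.0038,0,-0.0032],[0,0,0],0],[[-0.0038,0,-0.0032],[0,0,0],0],[[-0.0038,0,-0.0032],[0,0,0],0],[[-0.0038,0,-0.0032],[0,0,0],0],[[-0.0038,0,-0.0032],[0,0,0],0]]'; python3 -m inch '[[[-0.0038,0,-0.0032],[0,0,0],0],[[-0.0038,0,-0.0032],[0,0,0],0]]';  python3 -m inch '[[[-0.0038,0,-0.0032],[0,0,0],0],[[-0.0038,0,-0.0032],[0,0,0],0]]'; python3 -m inch '[[[-0.0038,0,-0.0032],[0,0,0],0],[[-0.0038,0,-0.0032],[0,0,0],0]]';  python3 -m inch '[[[-0.0038,0,-0.0032],[0,0,0],0],[[-0.0038,0,-0.0032],[0,0,0],0]]'
```

```text
time: 4.35
tool_pos: [0.5407, -0.1308, 0.0627]
tool_rot: [0.016, 0.939, -0.048, 0.341]
contact_force: [1.8, 0.1, -4.7]
gripper_width: 0.13
grasp_force: 59.4
time: 4.55
tool_pos: [0.5309, -0.1298, 0.0627]
tool_rot: [0.016, 0.939, -0.048, 0.341]
contact_force: [0.7, -1.0, -5.2]
gripper_width: 0.129
grasp_force: 59.4
time: 4.75
tool_pos: [0.521, -0.1287, 0.0627]
tool_rot: [0.016, 0.939, -0.048, 0.341]
contact_force: [2.0, 0.1, -5.9]
gripper_width: 0.131
grasp_force: 59.4
time: 4.95
tool_pos: [0.5111, -0.1277, 0.0627]
tool_rot: [0.016, 0.939, -0.048, 0.341]
contact_force: [1.2, -0.1, -6.2]
gripper_width: 0.126
grasp_force: 59.4
time: 5.15
tool_pos: [0.5011, -0.1267, 0.0627]
tool_rot: [0.016, 0.939, -0.048, 0.341]
contact_force: [0.8, 0.0, -6.8]
gripper_width: 0.127
grasp_force: 59.4
```

```bash
python3 -m inch '[[[-0.0005,0,0.0006],[0,0,0],0],[[0,0,0],[0,0,0],0]]'; python3 -m inch '[[[-0.0038,0,-0.0032],[0,0,0],0],[[-0.0019,0,-0.0016],[0,0,0],0]]';python3 -m inch '[[[-0.0019,0,-0.0016],[0,0,0],0]]'
```

```text
time: 5.35
tool_pos: [0.5018, -0.1268, 0.0626]
tool_rot: [0.016, 0.939, -0.048, 0.341]
contact_force: [-7.1, 2.0, 1.4]
gripper_width: 0.13
grasp_force: 61.2
time: 5.55
tool_pos: [0.4944, -0.1263, 0.0627]
tool_rot: [0.016, 0.939, -0.048, 0.341]
contact_force: [0.6, -0.4, -6.0]
gripper_width: 0.128
grasp_force: 59.4
time: 5.65
tool_pos: [0.492, -0.1261, 0.0627]
tool_rot: [0.016, 0.939, -0.048, 0.341]
contact_force: [1.3, -1.2, -5.3]
gripper_width: 0.132
grasp_force: 59.4
```

```bash
python3 -m inch '[[[-0.001,0,0.0012],[0,0,0],0],[[-0.0015,0,-0.0013],[0,0,0],0],[[-0.0015,0,-0.0013],[0,0,0],0]]'; python3 -m inch '[[[-0.0015,0,-0.0013],[0,0,0],0]]';python3 -m inch '[[[-0.0015,0,-0.0013],[0,0,0],0]]'; python3 -m inch '[[[-0.0015,0,-0.0013],[0,0,0],0]]'; python3 -m inch '[[[-0.0015,0,-0.0013],[0,0,0],0]]'
```

```text
time: 5.95
tool_pos: [0.4892, -0.1264, 0.0626]
tool_rot: [0.017, 0.938, -0.048, 0.343]
contact_force: [3.4, -1.0, -1.7]
gripper_width: 0.13
grasp_force: 59.6
time: 6.05
tool_pos: [0.4872, -0.1262, 0.0626]
tool_rot: [0.017, 0.938, -0.048, 0.343]
contact_force: [5.7, 0.2, 0.7]
gripper_width: 0.133
grasp_force: 59.8
time: 6.15
tool_pos: [0.4852, -0.126, 0.0626]
tool_rot: [0.017, 0.938, -0.048, 0.343]
contact_force: [6.9, 1.8, 1.7]
gripper_width: 0.134
grasp_force: 59.9
time: 6.25
tool_pos: [0.4832, -0.1258, 0.0626]
tool_rot: [0.017, 0.938, -0.048, 0.342]
contact_force: [7.5, 1.0, 1.0]
gripper_width: 0.13
grasp_force: 59.7
time: 6.35
tool_pos: [0.4812, -0.1256, 0.0627]
tool_rot: [0.017, 0.938, -0.048, 0.342]
contact_force: [5.3, -0.0, -1.2]
gripper_width: 0.13
grasp_force: 59.5
```

```bash
python3 -m inch '[[[0,0,0],[0,0,0],0.35],[[0,0,0],[0,0,0],0.35],[[0,0,0],[0,0,0],0.35],[[0,0,-0.02],[0,0,0],0.35],[[0,0,-0.03],[0,0,0],0.35],[[0,0,-0.04],[0,0,0],0.35]]'
python3 - <<'E'
from h import *
plan((.584,-.0285,.052),-.01,50,6,back=.09)
E
```

```text
time: 6.95
tool_pos: [0.4239, -0.1185, 0.1261]
tool_rot: [0.015, 0.939, -0.048, 0.339]
contact_force: [0.7, -0.2, 1.6]
gripper_width: 0.346
grasp_force: 0.0
[0.0085, -0.0165, 0.0099] [0.0099, 0.03, -0.0112]
[0.0084, -0.0163, 0.0103] [0.0099, 0.03, -0.0112]
[0.0083, -0.0161, 0.0107] [0.0099, 0.03, -0.0112]
[0.0081, -0.0159, 0.0111] [0.0099, 0.03, -0.0112]
[0.008, -0.0157, 0.0115] [0.0099, 0.03, -0.0112]
[0.0078, -0.0155, 0.0119] [0.0099, 0.03, -0.0112]
```

```bash
python3 -m inch '[[[0.0085,-0.0165,0.01],[0.01,0.03,-0.011],0.35],[[0.0085,-0.0165,0.01],[0.01,0.03,-0.011],0.35],[[0.0085,-0.016,0.0105],[0.01,0.03,-0.011],0.35],[[0.008,-0.016,0.011],[0.01,0.03,-0.011],0.35],[[0.008,-0.0155,0.0115],[0.01,0.03,-0.011],0.35],[[0.008,-0.0155,0.012],[0.01,0.03,-0.011],0.35]]'
python3 - <<'E'
from h import *
p,r,s=cur(); print(p,s["joint_pos"].round(2))
plan((.584,-.0285,.052),-.01,50,5)
E
```

```text
time: 7.55
tool_pos: [0.5124, -0.0278, 0.1153]
tool_rot: [0.003, 0.905, -0.004, 0.425]
contact_force: [0.4, -0.0, 0.4]
gripper_width: 0.348
grasp_force: 0.0
[ 0.51241007 -0.02776759  0.11532875] [-0.32 -0.52  2.5   0.66  0.38  0.75]
[-0.0006, -0.0, 0.0179] [0.0003, -0.0011, 0.0002]
[-0.0006, -0.0, 0.0179] [0.0003, -0.0011, 0.0002]
[-0.0006, -0.0, 0.0179] [0.0003, -0.0011, 0.0002]
[-0.0005, -0.0, 0.0179] [0.0003, -0.0011, 0.0002]
[-0.0005, -0.0, 0.0179] [0.0003, -0.0011, 0.0002]
```

```bash
python3 -m inch '[[[-0.0005,0,0.018],[0,0,0],0.35],[[-0.0005,0,0.018],[0,0,0],0.35],[[-0.0005,0,0.018],[0,0,0],0.35],[[-0.0005,0,0.018],[0,0,0],0.35],[[-0.0005,0,0.018],[0,0,0],0.35],[[0,0,0],[0,0,0],0.1]]';python3 -m inch '[[[0,0,0],[0,0,0],0],[[0,0,0],[0,0,0],0],[[0,0,0],[0,0,0],0],[[0,0,0],[0,0,0],0]]'
```

```text
time: 8.15
tool_pos: [0.5796, -0.0292, 0.054]
tool_rot: [0.002, 0.906, -0.005, 0.423]
contact_force: [0.4, 0.4, -0.8]
gripper_width: 0.196
grasp_force: 0.0
time: 8.55
tool_pos: [0.5784, -0.029, 0.0553]
tool_rot: [0.003, 0.906, -0.005, 0.424]
contact_force: [-0.4, 0.7, -7.9]
gripper_width: 0.132
grasp_force: 60.7
```

```bash
python3 -m inch '[[[-0.0006,0,0.0005],[0,0,0],0],[[0.002,0,0.0023],[0,0,0],0],[[0.002,0,0.0023],[0,0,0],0],[[0.002,0,0.0023],[0,0,0],0]]'; python3 -m inch '[[[0.002,0,0.0023],[0,0,0],0],[[0.002,0,0.0023],[0,0,0],0]]';python3 -m inch '[[[0.002,0,0.0023],[0,0,0],0],[[0.002,0,0.0023],[0,0,0],0]]'
```

```text
time: 8.95
tool_pos: [0.5893, -0.0295, 0.0558]
tool_rot: [0.003, 0.905, -0.005, 0.425]
contact_force: [0.1, -0.5, -6.7]
gripper_width: 0.125
grasp_force: 60.8
time: 9.15
tool_pos: [0.5953, -0.0296, 0.0558]
tool_rot: [0.003, 0.905, -0.005, 0.425]
contact_force: [-0.4, 0.5, -7.8]
gripper_width: 0.126
grasp_force: 60.8
time: 9.35
tool_pos: [0.6013, -0.0296, 0.0558]
tool_rot: [0.003, 0.905, -0.005, 0.425]
contact_force: [-1.3, -0.7, -7.7]
gripper_width: 0.129
grasp_force: 60.8
```

```bash
python3 -m inch '[[[-0.0009,0,0.0008],[0,0,0],0],[[0.002,0,0.0023],[0,0,0],0],[[0.002,0,0.0023],[0,0,0],0]]'; python3 -m inch '[[[0.001,0,0.003],[0,0,0],0],[[0.002,0,0.0023],[0,0,0],0],[[0.002,0,0.0023],[0,0,0],0]]';python3 -m inch '[[[0.002,0,0.0023],[0,0,0],0],[[0.002,0,0.0023],[0,0,0],0]]'
```

```text
time: 9.65
tool_pos: [0.6072, -0.0296, 0.0546]
tool_rot: [0.003, 0.905, -0.005, 0.425]
contact_force: [-0.8, 0.4, -8.2]
gripper_width: 0.133
grasp_force: 60.6
time: 9.95
tool_pos: [0.6169, -0.0299, 0.0543]
tool_rot: [0.003, 0.905, -0.005, 0.425]
contact_force: [-1.6, -0.1, -4.5]
gripper_width: 0.133
grasp_force: 61.1
time: 10.15
tool_pos: [0.6228, -0.0299, 0.0543]
tool_rot: [0.003, 0.905, -0.005, 0.425]
contact_force: [-1.5, -0.2, -2.1]
gripper_width: 0.128
grasp_force: 61.2
```

```bash
python3 -m inch '[[[0.0026,0,0.0031],[0,0,0],0],[[0.0026,0,0.0031],[0,0,0],0],[[0.0026,0,0.0031],[0,0,0],0],[[0.0026,0,0.0031],[0,0,0],0]]'; python3 -m inch '[[[0.0026,0,0.0031],[0,0,0],0],[[0.0026,0,0.0031],[0,0,0],0],[[0.001,0,0.0012],[0,0,0],0]]'
python3 - <<'E'
from h import *
i,w=cloud("top"); P=w.reshape(-1,3); cv2.imwrite("pics/t1.png",cv2.resize(i[150:300,150:530,::-1],None,fx=2.1,fy=2.1))
m=(P[:,0]>.6)&(P[:,0]<.75)&(P[:,1]>-.08)&(P[:,1]<.03)
for a,b in((.016,.032),(.055,.072)):
  f=P[m&(P[:,2]>a)&(P[:,2]<b)]
  if len(f)>4: r=cv2.minAreaRect(f[:,:2].astype(np.float32)); print(len(f),np.round(cv2.boxPoints(r),3).tolist(),r[2])
E
```

```text
time: 10.55
tool_pos: [0.6391, -0.0301, 0.0543]
tool_rot: [0.003, 0.905, -0.005, 0.425]
contact_force: [-2.2, -0.1, -0.6]
gripper_width: 0.13
grasp_force: 61.5
time: 10.85
tool_pos: [0.6487, -0.0302, 0.0543]
tool_rot: [0.003, 0.905, -0.005, 0.425]
contact_force: [-3.1, 0.1, -0.8]
gripper_width: 0.128
grasp_force: 61.7
197 [[0.6650000214576721, -0.054999999701976776], [0.6980000138282776, -0.0560000017285347], [0.7009999752044678, -0.004000000189989805], [0.6679999828338623, -0.0020000000949949026]] 87.09920501708984
79 [[0.656000018119812, -0.04800000041723251], [0.6779999732971191, -0.04899999871850014], [0.6790000200271606, -0.017000000923871994], [0.6570000052452087, -0.01600000075995922]] 87.60236358642578
```

View pics/t1.png

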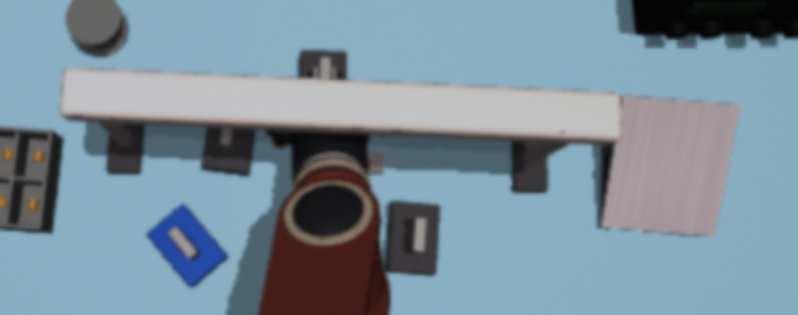

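```bash
python3 -m inch '[[[0,0,0],[0,0,0],0.35],[[0,0,0],[0,0,0],0.35],[[0,0,0],[0,0,0],0.35],[[0,0,-0.03],[0,0,0],0.35],[[0,0,-0.04],[0,0,0],0.35],[[0,0,-0.045],[0,0,0],0.35],[[0,0,-0.045],[0,0,0],0.35]]'
python3 - <<'E'
from h import *
plan((.597,.078,.052),-.14,40,6,back=.09)
E
```

```text
time: 11.6
tool_pos: [0.528, -0.0285, 0.1542]
tool_rot: [0.003, 0.905, -0.004, 0.425]
contact_force: [1.1, 0.0, 1.5]
gripper_width: 0.351
grasp_force: 0.0
[-0.0029, -0.0192, 0.0039] [-0.0152, -0.0298, 0.0154]
[-0.0031, -0.0192, 0.0037] [-0.0152, -0.0298, 0.0154]
[-0.0033, -0.0192, 0.0035] [-0.0152, -0.0298, 0.0154]
[-0.0035, -0.0192, 0.0033] [-0.0152, -0.0298, 0.0154]
[-0.0037, -0.0192, 0.0031] [-0.0152, -0.0298, 0.0154]
[-0.0039, -0.0192, 0.0029] [-0.0152, -0.0298, 0.0154]
```

```bash
python3 -m inch '[[[-0.003,-0.019,0.004],[-0.015,-0.03,0.015],0.35],[[-0.003,-0.019,0.0035],[-0.015,-0.03,0.015],0.35],[[-0.003,-0.019,0.0035],[-0.015,-0.03,0.015],0.35],[[-0.0035,-0.019,0.0035],[-0.015,-0.03,0.015],0.35],[[-0.004,-0.019,0.003],[-0.015,-0.03,0.015],0.35],[[-0.004,-0.02,0.003],[-0.015,-0.03,0.015],0.35]]'
python3 - <<'E'
from h import *
plan((.597,.078,.052),-.14,40,6)
E
```

```text
time: 12.2
tool_pos: [0.5371, 0.0872, 0.1255]
tool_rot: [0.024, 0.937, -0.065, 0.341]
contact_force: [0.1, 0.0, 0.5]
gripper_width: 0.349
grasp_force: 0.0
[-0.0001, 0.0001, 0.0149] [-0.0001, -0.0, 0.0003]
[-0.0001, 0.0001, 0.0149] [-0.0001, -0.0, 0.0003]
[-0.0001, 0.0001, 0.0149] [-0.0001, -0.0, 0.0003]
[-0.0001, 0.0001, 0.0149] [-0.0001, -0.0, 0.0003]
[-0.0001, 0.0001, 0.0149] [-0.0001, -0.0, 0.0003]
[-0.0001, 0.0001, 0.0149] [-0.0001, -0.0, 0.0003]
```

```bash
python3 -m inch '[[[0,0,0.015],[0,0,0],0.35],[[0,0,0.015],[0,0,0],0.35],[[0,0,0.015],[0,0,0],0.35],[[0,0,0.015],[0,0,0],0.35],[[0,0,0.015],[0,0,0],0.35],[[0,0,0.014],[0,0,0],0.35],[[0,0,0],[0,0,0],0.2]]';python3 -m inch '[[[0,0,0],[0,0,0],0],[[0,0,0],[0,0,0],0],[[0,0,0],[0,0,0],0],[[0,0,0],[0,0,0],0]]'
```

```text
time: 12.9
tool_pos: [0.5936, 0.0783, 0.0556]
tool_rot: [0.024, 0.938, -0.065, 0.34]
contact_force: [0.0, 0.2, -0.1]
gripper_width: 0.21
grasp_force: 0.0
time: 13.3
tool_pos: [0.5926, 0.0786, 0.0561]
tool_rot: [0.024, 0.938, -0.064, 0.34]
contact_force: [-1.1, -0.2, -4.3]
gripper_width: 0.134
grasp_force: 61.5
```

```bash
python3 -m inch '[[[-0.0007,0,0.0008],[0,0,0],0],[[-0.0022,0.0009,-0.0018],[0,0,0],0],[[-0.0022,0.0009,-0.0018],[0,0,0],0],[[-0.0022,0.0009,-0.0018],[0,0,0],0]]'; python3 -m inch '[[[-0.0022,0.0009,-0.0018],[0,0,0],0],[[-0.0022,0.0009,-0.0018],[0,0,0],0]]'; python3 -m inch '[[[-0.0022,0.0009,-0.0018],[0,0,0],0],[[-0.0022,0.0009,-0.0018],[0,0,0],0]]'
```

```text
time: 13.7
tool_pos: [0.585, 0.0772, 0.0561]
tool_rot: [0.023, 0.937, -0.064, 0.342]
contact_force: [1.3, -0.5, -3.1]
gripper_width: 0.132
grasp_force: 61.5
time: 13.9
tool_pos: [0.5791, 0.0761, 0.0561]
tool_rot: [0.023, 0.937, -0.064, 0.342]
contact_force: [1.7, 0.3, -2.0]
gripper_width: 0.127
grasp_force: 61.5
time: 14.1
tool_pos: [0.5733, 0.0751, 0.0561]
tool_rot: [0.023, 0.937, -0.064, 0.342]
contact_force: [0.9, 1.1, -1.3]
gripper_width: 0.133
grasp_force: 61.5
```

```bash
python3 -m inch '[[[-0.0044,0.0018,-0.0037],[0,0,0],0],[[-0.0044,0.0018,-0.0037],[0,0,0],0],[[-0.0044,0.0018,-0.0037],[0,0,0],0],[[-0.0044,0.0018,-0.0037],[0,0,0],0],[[-0.0044,0.0018,-0.0037],[0,0,0],0]]'; python3 -m inch '[[[-0.0038,0.0047,-0.0032],[0,0,0],0],[[-0.0038,0.0047,-0.0032],[0,0,0],0],[[-0.0038,0.0047,-0.0032],[0,0,0],0],[[-0.0038,0.0047,-0.0032],[0,0,0],0],[[-0.0038,0.0047,-0.0032],[0,0,0],0],[[0,0,0],[0,0,0],0]]'
```

```text
time: 14.6
tool_pos: [0.5432, 0.07, 0.056]
tool_rot: [0.023, 0.937, -0.064, 0.342]
contact_force: [3.1, 0.4, -0.6]
gripper_width: 0.129
grasp_force: 61.7
time: 15.2
tool_pos: [0.5152, 0.0495, 0.056]
tool_rot: [0.024, 0.937, -0.065, 0.341]
contact_force: [-6.5, -0.6, 8.4]
gripper_width: 0.131
grasp_force: 63.5
```

```bash
python3 -m inch '[[[0,0,0],[0,0,0],0.35],[[0,0,0],[0,0,0],0.35],[[0,0,0],[0,0,0],0.35],[[0,0,-0.03],[0,0,0],0.35],[[0,0,-0.04],[0,0,0],0.35],[[0,0,-0.04],[0,0,0],0.35]]'; python3 -m inch '[[[-0.025,0.035,-0.025],[0,0,0],0.35],[[-0.025,0.035,-0.025],[0,0,0],0.35],[[0,0.04,0],[0,-0.087,0],0.35],[[0,0.04,0],[0,-0.087,0],0.35],[[0,0.04,0],[0,-0.087,0],0.35],[[0,0.04,0],[0,-0.087,0],0.35]]'
python3 - <<'E'
from h import *
print(cur()[2]["joint_pos"].round(2))
i,w=cloud("top"); P=w.reshape(-1,3); cv2.imwrite("pics/t2.png",cv2.resize(i[150:300,150:530,::-1],None,fx=2.1,fy=2.1))
for nm,x0,x1,y0,y1 in(("L",.46,.58,0.005,.087),("M",.6,.75,-.08,.03),("R",.42,.545,-.17,-.08),("red",.41,.515,-.08,.015)):
 m=(P[:,0]>x0)&(P[:,0]<x1)&(P[:,1]>y0)&(P[:,1]<y1)
 for a,b in((.016,.032),(.06,.072)):
  f=P[m&(P[:,2]>a)&(P[:,2]<b)]
  if len(f)>4: r=cv2.minAreaRect(f[:,:2].astype(np.float32)); c=r[0]; print(nm,len(f),np.round(c,4),np.round(r[1],3),round(r[2],1),f[:,2].mean().round(4),f.min(0).round(3),f.max(0).round(3),"lampx",round((c[0]-.589)*.998-.058*(c[1]+.034),4))
E
```

```text
time: 15.8
tool_pos: [0.4441, 0.0599, 0.1391]
tool_rot: [0.024, 0.938, -0.064, 0.339]
contact_force: [-0.1, -0.0, 1.1]
gripper_width: 0.349
grasp_force: 0.0
time: 16.4
tool_pos: [0.389, -0.1529, 0.1687]
tool_rot: [0.015, 0.985, -0.071, 0.155]
contact_force: [-0.5, 1.2, 0.3]
gripper_width: 0.346
grasp_force: 0.0
[-0.64 -0.66  2.34  0.15  1.18  1.04]
L 730 [0.5129 0.0445] [0.08  0.102] 89.1 0.0258 [0.461 0.005 0.017] [0.564 0.086 0.031] lampx -0.0805
L 88 [0.5232 0.0495] [0.012 0.036] 82.4 0.0668 [0.506 0.042 0.062] [0.542 0.056 0.071] lampx -0.0706
M 256 [ 0.649  -0.0178] [0.06  0.116] 71.4 0.0262 [ 0.6   -0.056  0.02 ] [0.7   0.029 0.032] lampx 0.0589
M 50 [ 0.6682 -0.0293] [0.009 0.022] 88.7 0.0671 [ 0.657 -0.034  0.064] [ 0.679 -0.024  0.07 ] lampx 0.0788
R 683 [ 0.4859 -0.1248] [0.055 0.078] 84.3 0.0257 [ 0.446 -0.153  0.016] [ 0.527 -0.095  0.032] lampx -0.0976
R 97 [ 0.4858 -0.125 ] [0.013 0.036] 83.9 0.0665 [ 0.468 -0.132  0.06 ] [ 0.504 -0.117  0.07 ] lampx -0.0977
red 709 [ 0.4657 -0.0278] [0.054 0.078] 30.5 0.0259 [ 0.425 -0.073  0.017] [0.507 0.014 0.03 ] lampx -0.1234
red 91 [ 0.466  -0.0281] [0.012 0.036] 30.0 0.0672 [ 0.452 -0.045  0.062] [ 0.478 -0.012  0.071] lampx -0.1231
```

View pics/t2.png

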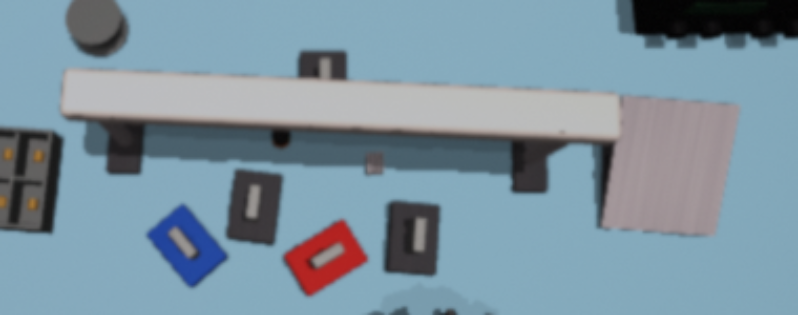

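All three are clear of the bar: L at (254,206), M at (322,65), R at (413,238), with the vial and heat sink untouched. R drags hardest (mu about 0.8, against about 0.3 for the others), so R is the sound block.

```bash
python3 - <<'E'
from h import *
e=plan((.4858,-.125,.105),-.105,0,5); print(); plan((.4858,-.125,.049),-.105,0,3,start=e)
E
```

```text
[0.0137, -0.0095, 0.0164] [0.0036, -0.0617, -0.0084]
[0.0148, -0.0093, 0.0156] [0.0036, -0.0617, -0.0084]
[0.0158, -0.0091, 0.0147] [0.0036, -0.0617, -0.0084]
[0.0168, -0.0089, 0.0137] [0.0036, -0.0617, -0.0084]
[0.0176, -0.0087, 0.0127] [0.0036, -0.0617, -0.0084]

[0.0, 0.0, 0.0187] [0.0, 0.0, 0.0]
[0.0, 0.0, 0.0187] [0.0, 0.0, 0.0]
[0.0, 0.0, 0.0187] [0.0, 0.0, 0.0]
```

```bash
python3 -m inch '[[[0.0137,-0.0095,0.0164],[0.0036,-0.0617,-0.0084],0.35],[[0.0148,-0.0093,0.0156],[0.0036,-0.0617,-0.0084],0.35],[[0.0158,-0.0091,0.0147],[0.0036,-0.0617,-0.0084],0.35],[[0.0168,-0.0089,0.0137],[0.0036,-0.0617,-0.0084],0.35],[[0.0176,-0.0087,0.0127],[0.0036,-0.0617,-0.0084],0.35],[[0,0,0],[0,0,0],0.35]]'; python3 - <<'E'
from h import *
plan((.4858,-.125,.049),-.105,0,4)
E
```

```text
time: 17.05
tool_pos: [0.4869, -0.1161, 0.1081]
tool_rot: [-0.002, 0.999, -0.048, 0.001]
contact_force: [-1.3, -0.3, 0.5]
gripper_width: 0.351
grasp_force: 0.0
[-0.0001, 0.0023, 0.0133] [-0.0012, -0.0002, 0.0021]
[-0.0001, 0.0023, 0.0133] [-0.0012, -0.0002, 0.0021]
[-0.0, 0.0023, 0.0133] [-0.0012, -0.0002, 0.0021]
[-0.0, 0.0022, 0.0133] [-0.0012, -0.0002, 0.0021]
```

```bash
python3 -m inch '[[[0,0.009,0],[-0.004,-0.001,0.008],0.35],[[0,0,0.018],[0,0,0],0.35],[[0,0,0.018],[0,0,0],0.35],[[0,0,0.017],[0,0,0],0.35],[[0,0,0],[0,0,0],0.35]]'; python3 -m inch '[[[0,0,0],[0,0,0],0],[[0,0,0],[0,0,0],0],[[0,0,0],[0,0,0],0],[[0,0,0],[0,0,0],0],[[0,0,0],[0,0,0],0],[[0,0,0],[0,0,0],0]]'; python3 -m inch '[[[0,0,-0.01],[0,0,0],0],[[0,0,-0.025],[0,0,0],0],[[0,0,-0.03],[0,0,0],0],[[0,0,-0.03],[0,0,0],0],[[0,0,-0.02],[0,0,0],0],[[0,0,0],[0,0,0],0]]'
python3 - <<'E'
from h import *
p,r,s=cur(); print(p, r.as_matrix().round(3))
i,w=cloud("top"); P=w.reshape(-1,3)
n=np.array([-.4421,.0469,1]);n/=np.linalg.norm(n); print("n",n)
E
```

```text
time: 17.55
tool_pos: [0.4829, -0.1264, 0.0567]
tool_rot: [0.0, 0.999, -0.054, 0.001]
contact_force: [-0.6, 0.4, -0.6]
gripper_width: 0.347
grasp_force: 0.0
time: 18.15
tool_pos: [0.4856, -0.1266, 0.0594]
tool_rot: [0.001, 0.999, -0.053, 0.003]
contact_force: [-5.5, 2.2, 7.3]
gripper_width: 0.127
grasp_force: 62.9
time: 18.75
tool_pos: [0.4865, -0.1271, 0.1763]
tool_rot: [0.002, 0.999, -0.054, 0.006]
contact_force: [-0.4, 0.1, -6.9]
gripper_width: 0.13
grasp_force: 60.9
[ 0.4864828  -0.12707971  0.17632607] [[ 0.994 -0.107  0.012]
 [-0.107 -0.994 -0.004]
 [ 0.012  0.003 -1.   ]]
n [-0.40397565  0.04285559  0.91376533]
```

```bash
python3 - <<'E'
from h import *
e=plan((.48,-.408,.17),-.106,0,8); print()
C=np.array([.5575,-.408,.0435]); n=np.array([-.404,.0429,.9138])
plan(C+.0534*n,-.106,24,8,back=.05,start=e)
E
```

```text
[0.0031, 0.0351, -0.0002] [0.0002, -0.001, -0.0001]
[0.0031, 0.0351, -0.0002] [0.0002, -0.001, -0.0001]
[0.0031, 0.0351, -0.0002] [0.0002, -0.001, -0.0001]
[0.0031, 0.0351, -0.0002] [0.0002, -0.001, -0.0001]
[0.0031, 0.0351, -0.0002] [0.0002, -0.001, -0.0001]
[0.0031, 0.0351, -0.0002] [0.0002, -0.001, -0.0001]
[0.0031, 0.0351, -0.0002] [0.0002, -0.001, -0.0001]
[0.0031, 0.0351, -0.0002] [0.0002, -0.001, -0.0001]

[0.0041, -0.001, 0.0041] [0.0, 0.0524, 0.0]
[0.0039, -0.001, 0.0043] [0.0, 0.0524, 0.0]
[0.0036, -0.001, 0.0045] [0.0, 0.0524, 0.0]
[0.0034, -0.001, 0.0047] [0.0, 0.0524, 0.0]
[0.0031, -0.001, 0.0048] [0.0, 0.0524, 0.0]
[0.0029, -0.001, 0.005] [0.0, 0.0524, 0.0]
[0.0026, -0.001, 0.0051] [0.0, 0.0524, 0.0]
[0.0023, -0.001, 0.0053] [0.0, 0.0524, 0.0]
```

```bash
python3 -m inch '[[[0.002,0.02,0],[0,0,0],0],[[0.003,0.035,0],[0,-0.001,0],0],[[0.003,0.04,0],[0,-0.002,0],0],[[0.003,0.04,0],[0,-0.001,0],0],[[0.003,0.04,0],[0,-0.001,0],0],[[0.003,0.04,0],[0,-0.001,0],0],[[0.003,0.04,0],[0,-0.001,0],0],[[0.002,0.025,0],[0,-0.001,0],0]]'; python3 -m inch '[[[0.004,0,0.004],[0,0.052,0],0],[[0.004,0,0.0043],[0,0.052,0],0],[[0.0036,0,0.0045],[0,0.053,0],0],[[0.0034,0,0.0047],[0,0.053,0],0],[[0.003,0,0.005],[0,0.052,0],0],[[0.003,0,0.005],[0,0.052,0],0],[[0.0026,0,0.005],[0,0.053,0],0],[[0,0,0],[0,0,0],0]]'
python3 - <<'E'
from h import *
p,r,s=cur(); print(r.as_matrix()[:,2].round(4), s["joint_pos"].round(2))
C=np.array([.5575,-.408,.0435]); n=np.array([-.404,.0429,.9138])
plan(C+.0534*n,-.106,24,5,back=.01)
i,w=cloud("top"); cv2.imwrite("pics/t3.png",cv2.resize(i[130:300,300:540,::-1],None,fx=2.5,fy=2.5))
E
```

```text
time: 19.6
tool_pos: [0.475, -0.4088, 0.1698]
tool_rot: [-0.001, 0.999, -0.054, -0.003]
contact_force: [0.7, 1.2, -7.0]
gripper_width: 0.128
grasp_force: 60.9
time: 20.4
tool_pos: [0.5022, -0.4077, 0.1391]
tool_rot: [0.007, 0.983, -0.053, 0.177]
contact_force: [-0.8, 0.9, -8.8]
gripper_width: 0.134
grasp_force: 61.2
[ 0.3478 -0.0326 -0.937 ] [-0.9   0.05  1.84  0.3   1.01  0.65]
[0.0028, -0.0011, 0.0079] [-0.0009, 0.0124, -0.0006]
[0.0027, -0.0011, 0.0079] [-0.0009, 0.0124, -0.0006]
[0.0026, -0.0011, 0.008] [-0.0009, 0.0124, -0.0006]
[0.0025, -0.0011, 0.008] [-0.0009, 0.0124, -0.0006]
[0.0024, -0.0011, 0.008] [-0.0009, 0.0124, -0.0006]
```

View pics/t3.png

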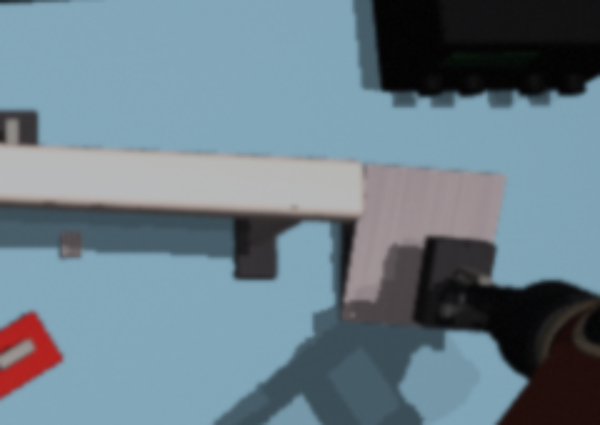

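```bash
python3 -m inch '[[[0.0028,-0.001,0.008],[-0.001,0.0124,0],0],[[0.0027,-0.001,0.008],[-0.001,0.0124,0],0],[[0.0026,-0.001,0.008],[-0.001,0.0124,0],0],[[0.0025,-0.001,0.008],[-0.001,0.0124,0],0],[[0.0024,-0.001,0.008],[-0.001,0.0124,0],0],[[0,0,0],[0,0,0],0],[[0,0,0],[0,0,0],0]]'
python3 - <<'E'
from h import *
C=np.array([.5575,-.408,.0435]); q=rot(-.106,np.radians(24)).as_matrix(); S=np.c_[q[:,0],-q[:,1],-q[:,2]]
p,r,s=cur(); print("tcp in slope",((p-C)@S).round(4),"tool z in slope",(r.as_matrix()[:,2]@S).round(4),"y",(r.as_matrix()[:,1]@S).round(4))
for n in("top","side"):
  i,w=cloud(n); Q=(w.reshape(-1,3)-C)@S; v=cv2.cvtColor(i,cv2.COLOR_RGB2GRAY).ravel()
  m=(abs(Q[:,0])<.07)&(abs(Q[:,1])<.065)&(Q[:,2]>-.02)
  f=Q[m&(Q[:,2]>.027)&(Q[:,2]<.045)]
  if len(f)>9:
    A=np.c_[f[:,:2],np.ones(len(f))];print(n,len(f),"box",np.percentile(f,[1,99],axis=0).round(4).tolist(),"plane",np.linalg.lstsq(A,f[:,2],rcond=None)[0].round(4),np.round(cv2.minAreaRect(f[:,:2].astype(np.float32))[0],4))
  g=Q[m&(abs(Q[:,2])<.008)]; print("plate z",np.median(g[:,2]).round(4))
E
```

```text
time: 21.15
tool_pos: [0.5326, -0.4079, 0.1123]
tool_rot: [0.014, 0.976, -0.053, 0.211]
contact_force: [0.6, 0.4, -7.1]
gripper_width: 0.132
grasp_force: 61.2
tcp in slope [ 0.0053 -0.0025  0.073 ] tool z in slope [ 0.0071 -0.0058 -1.    ] y [-5.0e-04 -1.0e+00  5.8e-03]
top 486 box [[-0.0316, -0.0268, 0.0276], [0.0455, 0.0253, 0.0425]] plane [-0.0118 -0.0622  0.0383] [ 0.0065 -0.0005]
plate z 0.0004
side 124 box [[-0.031, -0.0206, 0.0274], [0.0209, 0.0301, 0.0436]] plane [ 0.0679 -0.1472  0.0384] [-0.0049  0.0048]
plate z -0.0027
```

```bash
python3 -m inch '[[[0,0,0.004],[0,0,0],0],[[0,0,0.004],[0,0,0],0],[[0,0,0.003],[0,0,0],0],[[0,0,0.001],[0,0,0],0],[[0,0,0],[0,0,0],0]]';python3 -m inch '[[[0,0,0.001],[0,0,0],0],[[0,0,0],[0,0,0],0]]'
```

```text
time: 21.75
tool_pos: [0.5375, -0.4085, 0.1014]
tool_rot: [0.014, 0.976, -0.053, 0.211]
contact_force: [-0.2, 0.1, -8.1]
gripper_width: 0.131
grasp_force: 61.4
time: 21.95
tool_pos: [0.538, -0.4088, 0.1009]
tool_rot: [0.014, 0.976, -0.053, 0.211]
contact_force: [0.1, -0.0, -7.6]
gripper_width: 0.127
grasp_force: 61.4
```

```bash
python3 -m inch '[[[0,0,0.001],[0,0,0],0],[[0,0,0],[0,0,0],0]]';python3 -m inch '[[[0,0,0.0007],[0,0,0],0],[[0,0,0],[0,0,0],0]]';  python3 -m inch '[[[0,0,0.0007],[0,0,0],0],[[0,0,0],[0,0,0],0]]'
```

```text
time: 22.15
tool_pos: [0.5384, -0.4088, 0.1]
tool_rot: [0.014, 0.976, -0.053, 0.211]
contact_force: [0.6, -0.1, -8.1]
gripper_width: 0.131
grasp_force: 61.4
time: 22.35
tool_pos: [0.5385, -0.409, 0.0999]
tool_rot: [0.014, 0.976, -0.052, 0.211]
contact_force: [-4.1, 1.0, -3.8]
gripper_width: 0.131
grasp_force: 62.1
time: 22.55
tool_pos: [0.5385, -0.4091, 0.0998]
tool_rot: [0.014, 0.976, -0.052, 0.211]
contact_force: [-8.5, 2.9, 0.6]
gripper_width: 0.132
grasp_force: 63.0
```

```bash
python3 -m inch '[[[0,0,0.0003],[0,0,0],0],[[0,0,0],[0,0,0],0.3],[[0,0,0],[0,0,0],0.3],[[0,0,0],[0,0,0],0.3]]'
python3 - <<'E'
from h import *
C=np.array([.5575,-.408,.0435]); q=rot(-.106,np.radians(24)).as_matrix(); S=np.c_[q[:,0],-q[:,1],-q[:,2]]
i,w=cloud("top"); Q=(w.reshape(-1,3)-C)@S
m=(abs(Q[:,0])<.07)&(abs(Q[:,1])<.062); f=Q[m&(Q[:,2]>.016)&(Q[:,2]<.032)]
A=np.c_[f[:,:2],np.ones(len(f))];print(len(f),np.percentile(f,[1,99],axis=0).round(4).tolist(),np.linalg.lstsq(A,f[:,2],rcond=None)[0].round(4))
E
```

```text
time: 22.95
tool_pos: [0.5403, -0.41, 0.1006]
tool_rot: [0.016, 0.976, -0.053, 0.213]
contact_force: [-0.2, 0.6, -0.2]
gripper_width: 0.301
grasp_force: 0.0
445 [[-0.0315, -0.0292, 0.0167], [0.046, 0.0248, 0.029]] [-0.0018 -0.0263  0.0242]
```

```bash
python3 -m inch '[[[0,0,0],[0,0,0],0.4],[[0,0,-0.01],[0,0,0],0.4],[[0,0,-0.02],[0,0,0],0.4],[[0,0,-0.035],[0,0,0],0.4],[[0,0,-0.045],[0,0,0],0.4],[[-0.02,0,-0.04],[0,0,0],0.4],[[-0.03,0,-0.03],[0,0,0],0.4],[[0,0,0],[0,0,0],0.4]]'
python3 - <<'E'
from h import *
C=np.array([.5575,-.408,.0435]); q=rot(-.106,np.radians(24)).as_matrix(); S=np.c_[q[:,0],-q[:,1],-q[:,2]]
i,w=cloud("top"); Q=(w.reshape(-1,3)-C)@S; cv2.imwrite("pics/t4.png",i[:,:,::-1])
m=(abs(Q[:,0])<.07)&(abs(Q[:,1])<.062); f=Q[m&(Q[:,2]>.018)&(Q[:,2]<.032)]
A=np.c_[f[:,:2],np.ones(len(f))];print(len(f),np.percentile(f,[1,99],axis=0).round(4).tolist(),np.linalg.lstsq(A,f[:,2],rcond=None)[0].round(4))
E
```

```text
time: 23.8
tool_pos: [0.418, -0.3963, 0.2463]
tool_rot: [0.018, 0.975, -0.053, 0.213]
contact_force: [0.2, -0.3, 0.9]
gripper_width: 0.397
grasp_force: 0.0
627 [[-0.0319, -0.0289, 0.0189], [0.0459, 0.0245, 0.0307]] [-0.0083 -0.0142  0.025 ]
```

View pics/t4.png

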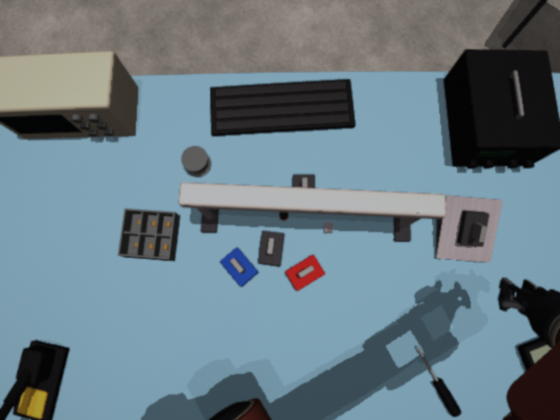

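The sound block lies flat at (474,229) in the middle of the plate and stays put. The two slick blocks stand clear of the bar at (271,248) and (304,183), and nothing else has moved.

```bash
python3 -c "
from plant import manip
print(manip.job_done())"
```

```text
the job is handed in; nothing more can be done
None
```

The job is handed in at about 24 s of the 72 s allowed: the right-hand block dragged hardest (friction about 0.8 against 0.3 for the other two) and lies flat and still near the middle of the sloping rest, while the other two stand on the mat about 70 mm off the lamp's middle line; the judge's verdict was not shown.

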